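# Gauge the depth of the round tool pocket

### The job

Take the depth gauge (steel rod with a wooden grip and a sliding brass foot disc) and measure the depth of the round pocket, not the square one: with the gauge upright, lower the rod into the round pocket and press until it bottoms, so that the disc lies on top of the block and is pushed up the rod by the pocket's depth. Then let go and leave the gauge standing there, rod on the pocket's floor, disc flat on the block, to be read.

Things in the scene. Friction and masses are not known exactly. Their poses are not given: they have to be found in the camera images.
- gauge_grip (a point): Depth gauge, loose, about 0.24 kg, 150 mm tall, standing upright on its foot disc on the table; this point is the centre of its wooden grip, on the rod's axis, 125 mm above the rod's tip. The grip is round, 26 mm across and 50 mm high (100 to 150 mm above the tip); the steel rod below is 12 mm across with dark marks each 10 mm. z points up the rod. A turned wooden slicker 130 mm tall with a 60 mm wooden foot and no rod or brass disc stands nearby: not it.
- rod_tip (a point): Lower end of the gauge's steel rod, on its axis; z points up the rod. At the start it is level with the disc's underside, on the table.
- disc_under (a point): Centre of the underside of the gauge's brass foot disc, 66 mm across and 8 mm thick with a 22 mm hub 8 mm high on top. The disc slides up the rod against about 3.5 N of friction and stays where it is pushed; it cannot leave the rod.
- disc_slide (a joint): How far the disc has been pushed up the rod from the tip, in m: 0 at the start (disc level with the tip), at most 0.08. Once the gauge is bottomed it reads the pocket's depth.
- round_block: Fixed pale wooden block, 110 x 110 x 80 mm high, with one round blind pocket 37 mm across in the middle of its top, open upward. Origin at the centre of its underside, z up, pocket axis on z; the mouth is 80 mm above the origin.
- round_floor: Fixed flat wooden floor of the round pocket; origin at the centre of its upper face, z up. It lies 40 to 62 mm below the block's top, different each time.
- square_block: Fixed pale wooden block of the same size with one square blind pocket 37 x 37 mm in its top; the wrong one. Origin at the centre of its underside, z up. The two blocks may change places.
Things that resemble listed ones, but are neither listed nor needed, are in the scene too. What is shaped like the part that bears gauge_grip but blue or turquoise is not meant.

How it is judged:
By the outcome, as a careful person would: the job done as asked, in the order asked, and still so for the second after the job is handed in, with the robot touching nothing.
It also fails if it takes over 45 s, if anything falls off the work surface, if the arm or the gripper's body presses on something with over 40 N, if the wrist force passes 120 N, or if a joint passes its speed limit or range.

### The arm

A 6-joint arm with a two-finger parallel gripper is mounted at the origin on the work surface. World frame = base frame: x ahead of the robot, y to its left, z up, the work surface at z = 0. Lengths are in m, angles in rad, forces in N, time in s.
With the tool pointing down it reaches from about 0.3 to 0.85 m from the base axis. Payload 5.4 kg.
Tool frame: the origin (TCP) lies on the centre line of the jaws, within the pads' length; the fingertips stand 11 mm ahead of it and the grasp point (between the pads) lies 8 mm behind it; x points along the fingers, y is the direction in which the jaws open and shut, and the axes are right-handed (so a half turn about x gives the same grasp; the last joint's range is limited). The gripper opens to 85 mm and grips with 20 to 120 N. Pads are 22 mm wide; open, the fingers measure 114 mm over their backs; the gripper's body (76 mm by 85 mm) begins 54 mm behind the grasp point. The pads swing forward as they close: fully open they stand 13 mm farther back than shut.
Start: joints at [1.011, 0.158, 1.597, -0, 1.386, -0.21], TCP at [0.197, 0.54, 0.242] pointing down, gripper open.
Joint ranges: [-2.91, 2.91], [-0.94, 2.29], [0.18, 2.7], [-1.29, 4.43], [0.17, 2.64], [-3, 3]. Speed limits (rad/s): [2.57, 2.57, 3.14, 3.14, 3.14, 3.14].

### API

Orientations are given as a unit quaternion [x, y, z, w].
In Python, from rig import robot gives the robot as it stands.
- The arm moves only by the shell command python3 -m jog 'ROWS' [OPENING] [FORCE]. ROWS is a JSON object of lists of equal length, an entry for each row: "translation": the shift along the tool's x, y, z in mm, a list of three; "dr": the turn, a rotation vector about the tool's x, y, z in degrees, a list of three. A call has 1 to 8 rows; each row shifts and turns the pose as measured when the row begins, along the tool's axes as they then stand; what a row does not reach is not made up. A row lasts 1/10 s, in which the tool goes at most 50 mm and 8.59 degrees, less where a joint would pass 70% of its speed; a pose out of reach is approached as far as the arm can. A call is refused whole if a number of a shift passes 50 or a number of a turn 8.59, either way. A call with a gripper value outside its range is refused whole. OPENING is the opening, from 0 (shut) to 1 (fully open), set as the call begins (- or left out, the last holds). The fingers move at their own pace and stop on an object; FORCE is the grip in N (left out, the last holds). Time passes only in rows, so rows that do not move let the fingers close. It gives the time, the measured TCP pose, the force and the opening at its end, in the units of the state.
- robot.get_state(): the state, without advancing time (a new reading comes with each control period).
- robot.read_camera(name): name is "side" or "top"; returns a dict with "image" (480x640x3 uint8, blue, green, red), "z_map" (480x640 float32, m along the optical axis (not along the pixel's ray), 0 where there is no reading), "vfov" (degrees; the focal length in pixels is half the picture's height over the tangent of half this angle, whatever the lens; pixels are square), "cx", "cy" (the principal point, pixels), "camera_from_world" (4x4, takes a point from world to camera coordinates). Camera axes: x right, y down, z forward; pixel columns grow to the right and rows downward; lengths in m; the calibration is good to about 2 mm. A picture is of the moment at which its call begins.
- robot.job_done(): hands the job in, once; it reports no verdict.
The state is a dict: "time_s": time; "qpos": joint angles; "dq": joint speeds; "joint_torque": joint torques, N m; "tool_pos": TCP position; "tcp_rot": TCP orientation; "ft_force": force on the tool from outside, world axes, zero at the start; "wrist_torque": the same for the moment, N m; "finger_gap": opening from 0.0 (shut) to 1.0 (fully open).
Only numpy, scipy, OpenCV 4.12 (cv2) and the standard library are available. Lean on these libraries where they do the work, as an engineer would, in place of code of your own. Each camera call takes 0.05 s, during which the arm holds its last target. There are 200 camera calls.

## Working session

There is one attempt and no reset: what is moved stays moved. The work goes in short steps, Python scripts to look and compute and a shell command to move; the robot and the scene stay as the last step left them, time stands still between calls to the robot, and variables do not carry over. Pictures are saved under pics/ and viewed, about 8 in all and at most 12, crops included, and the job is handed in when it is done.

```bash
mkdir -p pics; ls
cat > h.py <<'E'
import numpy as np, cv2, math
from rig import robot
def cam(n,save=None):
    d=robot.read_camera(n); d['f']=240/math.tan(math.radians(d['vfov'])/2)
    if save: cv2.imwrite('pics/'+save,d['image'])
    return d
def cloud(d):
    z=d['z_map']; v,u=np.mgrid[0:480,0:640]
    P=np.stack([(u-d['cx'])/d['f']*z,(v-d['cy'])/d['f']*z,z],-1)
    T=np.linalg.inv(d['camera_from_world']); W=P@T[:3,:3].T+T[:3,3]
    W[z==0]=np.nan; return W
def proj(d,p):
    c=d['camera_from_world']@np.r_[p,1]; return c[0]/c[2]*d['f']+d['cx'],c[1]/c[2]*d['f']+d['cy']
E
python3 - <<'E'
from h import *
a=cam('top','t1.png');b=cam('side','s1.png')
for d in(a,b): print(np.linalg.inv(d['camera_from_world']).round(3),d['vfov'],d['cx'],d['cy'])
np.savez('c1.npz',t=cloud(a),s=cloud(b))
print(robot.get_state())
E
```

```text
pics
[[-0.01  -0.987  0.163  0.411]
 [-1.     0.008 -0.009  0.004]
 [ 0.008 -0.163 -0.987  1.049]
 [ 0.     0.     0.     1.   ]] 44.242930364467824 315.0596747862318 237.2461307309141
[[-0.989 -0.096  0.111  0.428]
 [-0.146  0.582 -0.8    0.799]
 [ 0.012 -0.808 -0.59   0.696]
 [ 0.     0.     0.     1.   ]] 45.20989220912406 317.2114191709467 234.83590384548907
{'time_s': 0.1, 'qpos': array([ 1.01089225e+00,  1.58993038e-01,  1.59809729e+00, -1.55952124e-05,
        1.38618985e+00, -2.10087198e-01]), 'dq': array([-0.00066647, -0.00209496, -0.00461096,  0.00226509, -0.00118496,
        0.00088844]), 'joint_torque': array([-3.46495708e-04, -3.96988893e+01, -3.32339537e+01, -3.05120293e-04,
        4.19167540e-03,  1.07726035e-05]), 'tool_pos': array([0.1968044 , 0.53972206, 0.24141591]), 'tcp_rot': array([ 0.12249326,  0.69653706, -0.12360324,  0.69609897]), 'ft_force': array([-1.11560063,  0.04387628,  0.15849846]), 'wrist_torque': array([ 0.02644366,  0.0282112 , -0.00743822]), 'finger_gap': 1.0031119358943528}
```

View pics/t1.png

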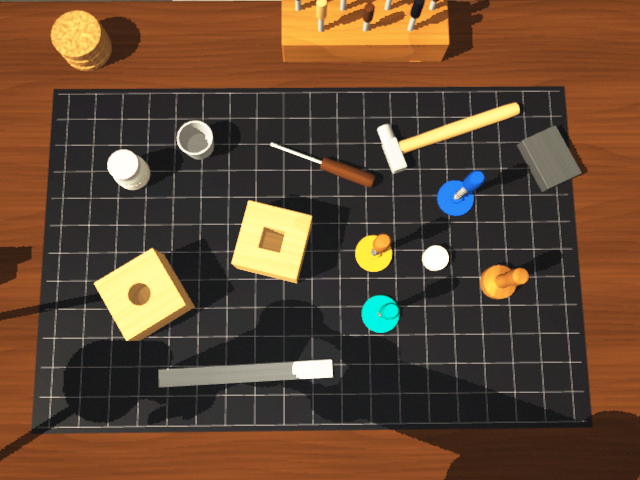

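View pics/s1.png

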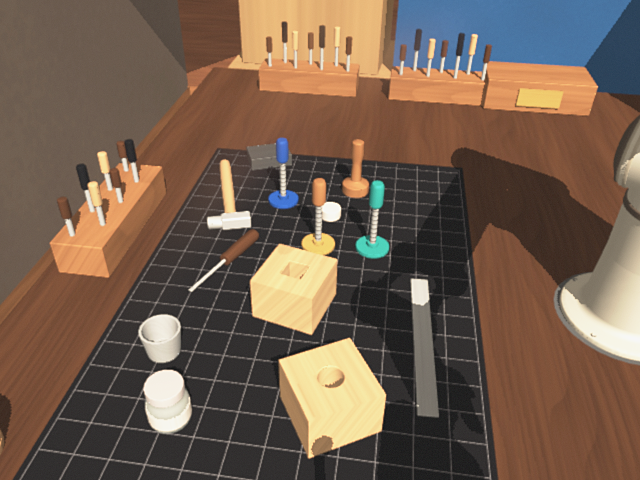

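The top view shows the brass gauge with its disc at about (374,254) and grip top at (382,241). The round block is at about (142,293) and the square block at (271,240). The teal lookalike stands close by at (380,314).

Run:
```python
from h import *
c=np.load('c1.npz');W=c['t'];S=c['s']
im=cv2.imread('pics/t1.png');hs=cv2.imread('pics/s1.png')
def box(W,u0,u1,v0,v1,z0,z1):
    P=W[v0:v1,u0:u1].reshape(-1,3);return P[(P[:,2]>z0)&(P[:,2]<z1)]
def rep(n,P): 
    lo,hi=np.nanmin(P[:,:2],0),np.nanmax(P[:,:2],0)
    cc,r=cv2.minEnclosingCircle(P[:,:2].astype(np.float32)); print(n,len(P),P.mean(0).round(4),'circ',np.round(cc,4),round(r,4))
rep('disc top',box(W,350,400,225,278,.004,.013))
rep('griptop top',box(W,365,400,225,260,.142,.16))
rep('grip side',box(S,305,335,175,208,.1,.16))
rep('disc side',box(S,295,340,230,260,.004,.013))
rep('white',box(W,418,455,240,275,.005,.2)); rep('teal',box(W,355,405,290,338,.1,.16))
for n,W_,b in(('round t',W,(85,200,240,345)),('round s',S,(270,390,335,455)),('square t',W,(225,320,195,285))):
    P=box(W_,*b,.074,.087); r=cv2.minAreaRect(P[:,:2].astype(np.float32)); print(n,len(P),np.round(r[0],4),np.round(r[1],4),r[2],np.median(P[:,2]))
Z=W[240:345,85:200]
P=Z[25:80,25:85].reshape(-1,3);print('pocket low',np.nanmin(P[:,2]), len(P[P[:,2]<.05]),P[P[:,2]<.05].mean(0))
# hole: fit ellipse on block-top hole in rectified top plane
for n,Wx,b in(('t',W,(120,162,272,315)),('s',S,(312,350,360,398))):
    u0,u1,v0,v1=b;m=((Wx[v0:v1,u0:u1,2]<.076)).astype(np.uint8)
    k,l,st,ce=cv2.connectedComponentsWithStats(m); i=1+np.argmax(st[1:,4]);print(n,'hole',st[i],ce[i]+[u0,v0])
```

```text
disc top 749 [ 0.5486 -0.1067  0.0072] circ [ 0.5568 -0.1087] 0.0602
griptop top 205 [ 0.5524 -0.1094  0.148 ] circ [ 0.5531 -0.1102] 0.0131
grip side 356 [ 0.5522 -0.103   0.1302] circ [ 0.5522 -0.1077] 0.0144
disc side 463 [ 0.5516 -0.1058  0.0078] circ [ 0.5526 -0.1187] 0.0501
white 512 [ 0.5418 -0.2171  0.0201] circ [ 0.5489 -0.2246] 0.0309
teal 266 [ 0.4453 -0.117   0.1439] circ [ 0.446  -0.1189] 0.013
round t 4213 [0.4796 0.2831] [0.1111 0.1115] 31.42017936706543 0.07927130637321766
round s 5100 [0.4791 0.2818] [0.1112 0.1147] 31.178449630737305 0.07976016972513883
square t 3859 [0.5681 0.067 ] [0.1105 0.1105] 75.69495391845703 0.07918266381927175
pocket low -0.003227645529440659 387 [0.49059087 0.30464874 0.02152222]
t hole [  8  11  24  23 388] [139.8685567 293.8556701]
s hole [  6   8  27  20 413] [330.52058111 377.41404358]
```

```bash
cat > g.py <<'E'
import sys
from h import *
from scipy.spatial.transform import Rotation as Ro
def go(x,y,z,n=1,yaw=None):
    s=robot.get_state();R=Ro.from_quat(s['tcp_rot']);M=R.as_matrix()
    d=np.array([x,y,z])-s['tool_pos']
    print('t',s['time_s'],'pos',s['tool_pos'].round(4),'F',s['ft_force'].round(2),'gap',round(s['finger_gap'],3),'q',s['qpos'].round(2))
    print('axes x',M[:,0].round(4),'y',M[:,1].round(4)); print('tool shift mm',(M.T@d*1000).round(1),'per row',(M.T@d*1000/n).round(1))
    yv=M[:,1].copy(); yv[2]=0; yv/=np.linalg.norm(yv)
    if yaw is not None: yv=np.array([np.cos(yaw),np.sin(yaw),0])
    xv=np.array([0,0,-1.]);T=np.c_[xv,yv,np.cross(xv,yv)]
    print('dr to upright deg',np.degrees(Ro.from_matrix(M.T@T).as_rotvec()).round(2))
if __name__=='__main__': go(*map(float,sys.argv[1:]))
E
python3 g.py .5525 -.109 .24 18
```

```text
t 0.1 pos [0.1968 0.5397 0.2414] F [-1.12  0.04  0.16] gap 1.003 q [ 1.01  0.16  1.6  -0.    1.39 -0.21]
axes x [-9.0e-04 -1.4e-03 -1.0e+00] y [ 0.3427  0.9394 -0.0017]
tool shift mm [   2.  -487.5  556.5] per row [  0.1 -27.1  30.9]
dr to upright deg [-0.   -0.02  0.09]
```

```bash
python3 -m jog '{"translation":[[0,-29,33],[0,-29,33],[0,-29,33],[0,-29,33],[0,-29,33],[0,-29,33],[0,-29,33],[0,-29,33]],"dr":[[0,0,0],[0,0,0],[0,0,0],[0,0,0],[0,0,0],[0,0,0],[0,0,0],[0,0,0]]}' 1; python3 -m jog '{"translation":[[0,-29,33],[0,-29,33],[0,-29,33],[0,-29,33],[0,-29,33],[0,-29,33],[0,-29,33],[0,-20,20]],"dr":[[0,0,0],[0,0,0],[0,0,0],[0,0,0],[0,0,0],[0,0,0],[0,0,0],[0,0,0]]}' 1; python3 g.py .5525 -.109 .24 2
```

```text
time_s: 0.9
tool_pos: [0.3669, 0.2234, 0.2375]
tcp_rot: [0.118, 0.699, -0.121, 0.695]
ft_force: [0.2, 0.2, 0.4]
finger_gap: 0.998
time_s: 1.7
tool_pos: [0.5322, -0.0856, 0.235]
tcp_rot: [0.119, 0.699, -0.122, 0.694]
ft_force: [0.5, 0.7, 0.1]
finger_gap: 0.997
t 1.7 pos [ 0.5322 -0.0856  0.235 ] F [0.46 0.75 0.1 ] gap 0.997 q [-0.38  0.08  1.7  -0.01  1.37 -1.61]
axes x [-0.0072 -0.0027 -1.    ] y [ 0.3357  0.9419 -0.0049]
tool shift mm [ -5.1 -15.2  26.9] per row [-2.5 -7.6 13.4]
dr to upright deg [-0.   -0.34  0.28]
```

```bash
python3 -m jog '{"translation":[[0,-8,14],[0,-8,14],[0,0,0],[0,0,0]],"dr":[[0,-0.3,0.3],[0,0,0],[0,0,0],[0,0,0]]}' 1; python3 g.py .5525 -.109 .117
python3 - <<'E'
from h import *
d=cam('side','s2.png');W=cloud(d)
P=W[160:230,295:340].reshape(-1,3);P=P[(P[:,2]>.1)&(P[:,2]<.16)];print(cv2.minEnclosingCircle(P[:,:2].astype(np.float32)))
im=d['image'][60:300,220:440];cv2.imwrite('pics/s2c.png',cv2.resize(im,None,fx=2.5,fy=2.5))
E
```

```text
time_s: 2.1
tool_pos: [0.5535, -0.1151, 0.2322]
tcp_rot: [0.123, 0.698, -0.122, 0.695]
ft_force: [-0.0, 0.3, 0.3]
finger_gap: 0.998
t 2.1 pos [ 0.5535 -0.1151  0.2322] F [-0.05  0.31  0.34] gap 0.998 q [-0.42  0.14  1.63  0.    1.37 -1.64]
axes x [-0.0045  0.002  -1.    ] y [3.415e-01 9.399e-01 4.000e-04]
tool shift mm [115.3   5.3  -2.4] per row [115.3   5.3  -2.4]
dr to upright deg [ 0.   -0.28 -0.02]
((0.5527920722961426, -0.10776040703058243), 0.013780197128653526)
```

View pics/s2c.png

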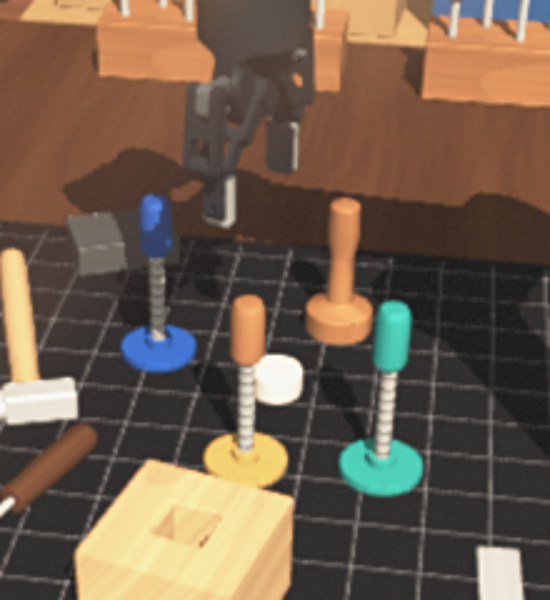

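The gauge stands at crop (247,330) between the blue and teal lookalikes. The open jaws are above it, with pads at about (222,200) and (284,145). I'll descend and grip.

```bash
python3 -m jog '{"translation":[[0,5,-2],[20,0,0],[30,0,0],[30,0,0],[0,0,0]],"dr":[[0,-0.3,0],[0,0,0],[0,0,0],[0,0,0],[0,0,0]]}' 1; python3 g.py .5525 -.109 .117
```

```text
time_s: 2.65
tool_pos: [0.5526, -0.104, 0.1521]
tcp_rot: [0.121, 0.695, -0.121, 0.698]
ft_force: [-0.6, -0.2, 0.1]
finger_gap: 0.998
t 2.65 pos [ 0.5526 -0.104   0.1521] F [-0.56 -0.22  0.15] gap 0.998 q [-0.4   0.21  1.73  0.    1.2  -1.63]
axes x [ 4.5e-03 -4.0e-04 -1.0e+00] y [0.3366 0.9416 0.0011]
tool shift mm [35.1 -4.8  1.4] per row [35.1 -4.8  1.4]
dr to upright deg [-0.    0.25 -0.06]
```

```bash
python3 -m jog '{"translation":[[0,-4,1],[18,0,0],[17,0,0],[0,0,0]],"dr":[[0,0.25,0],[0,0,0],[0,0,0],[0,0,0]]}' 1; python3 g.py .5525 -.1085 .117
```

```text
time_s: 3.05
tool_pos: [0.5552, -0.1081, 0.1234]
tcp_rot: [0.12, 0.694, -0.12, 0.7]
ft_force: [-0.8, -0.6, 0.1]
finger_gap: 1.002
t 3.05 pos [ 0.5552 -0.1081  0.1234] F [-0.78 -0.55  0.07] gap 1.002 q [-0.41  0.25  1.74  0.    1.14 -1.64]
axes x [ 0.0084 -0.0024 -1.    ] y [3.342e-01 9.425e-01 6.000e-04]
tool shift mm [ 6.3 -1.3 -2.5] per row [ 6.3 -1.3 -2.5]
dr to upright deg [-0.    0.5  -0.03]
```

```bash
python3 -m jog '{"translation":[[7,-1,-3],[0,0,0],[0,0,0]],"dr":[[0,0.6,0],[0,0,0],[0,0,0]]}' 1; python3 g.py .5525 -.1085 .117
```

```text
time_s: 3.35
tool_pos: [0.5544, -0.1091, 0.1208]
tcp_rot: [0.12, 0.695, -0.12, 0.698]
ft_force: [-0.2, -0.5, -0.1]
finger_gap: 0.998
t 3.35 pos [ 0.5544 -0.1091  0.1208] F [-0.17 -0.49 -0.05] gap 0.998 q [-0.41  0.25  1.74  0.    1.14 -1.64]
axes x [ 0.0041 -0.0014 -1.    ] y [3.339e-01 9.426e-01 1.000e-04]
tool shift mm [ 3.8 -0.1 -2. ] per row [ 3.8 -0.1 -2. ]
dr to upright deg [-0.    0.25 -0.  ]
```

Close gently at first, then firm.

```bash
python3 -m jog '{"translation":[[4,0,-3],[2,0,-1],[0,0,0]],"dr":[[0,0.4,0],[0,0.2,0],[0,0,0]]}' 1;  python3 g.py .5525 -.1085 .117; python3 -m jog '{"translation":[[0,0,0],[0,0,0],[0,0,0],[0,0,0],[0,0,0],[0,0,0],[0,0,0],[0,0,0]],"dr":[[0,0,0],[0,0,0],[0,0,0],[0,0,0],[0,0,0],[0,0,0],[0,0,0],[0,0,0]]}' 0 60; python3 g.py .5525 -.1085 .117
```

```text
time_s: 3.65
tool_pos: [0.5512, -0.108, 0.116]
tcp_rot: [0.12, 0.698, -0.12, 0.695]
ft_force: [0.3, 1.6, -0.3]
finger_gap: 1.004
t 3.65 pos [ 0.5512 -0.108   0.116 ] F [ 0.3   1.56 -0.27] gap 1.004 q [-0.41  0.26  1.74 -0.    1.14 -1.64]
axes x [-0.0043  0.0014 -1.    ] y [ 3.339e-01  9.426e-01 -1.000e-04]
tool shift mm [-1.  -0.   1.4] per row [-1.  -0.   1.4]
dr to upright deg [-0.   -0.26  0.01]
time_s: 4.45
tool_pos: [0.5512, -0.1082, 0.116]
tcp_rot: [0.12, 0.699, -0.12, 0.695]
ft_force: [-0.1, 0.4, 0.8]
finger_gap: 0.286
t 4.45 pos [ 0.5512 -0.1082  0.116 ] F [-0.07  0.44  0.79] gap 0.286 q [-0.41  0.26  1.74 -0.    1.14 -1.64]
axes x [-0.0045  0.0013 -1.    ] y [ 3.340e-01  9.426e-01 -3.000e-04]
tool shift mm [-1.   0.1  1.3] per row [-1.   0.1  1.3]
dr to upright deg [-0.   -0.27  0.02]
```

```bash
python3 -m jog '{"translation":[[-15,0,0],[-30,0,0],[-30,0,0],[-30,0,0],[-30,0,0],[-15,0,0],[0,0,0]],"dr":[[0,0,0],[0,0,0],[0,0,0],[0,0,0],[0,0,0],[0,0,0],[0,0,0]]}' 0; python3 g.py .4795 .2825 .25 12
python3 - <<'E'
from h import *
d=cam('side','s3.png')
im=d['image'][60:300,220:440];cv2.imwrite('pics/s3c.png',cv2.resize(im,None,fx=2.5,fy=2.5))
E
```

```text
time_s: 5.15
tool_pos: [0.5497, -0.1068, 0.2737]
tcp_rot: [0.121, 0.7, -0.119, 0.693]
ft_force: [0.8, 0.1, -2.8]
finger_gap: 0.287
t 5.15 pos [ 0.5497 -0.1068  0.2737] F [ 0.81  0.08 -2.78] gap 0.287 q [-0.41  0.11  1.59  0.    1.45 -1.64]
axes x [-0.0096  0.0043 -0.9999] y [3.336e-01 9.427e-01 9.000e-04]
tool shift mm [  26.   343.6 -195.8] per row [  2.2  28.6 -16.3]
dr to upright deg [ 0.   -0.6  -0.05]
```

View pics/s3c.png

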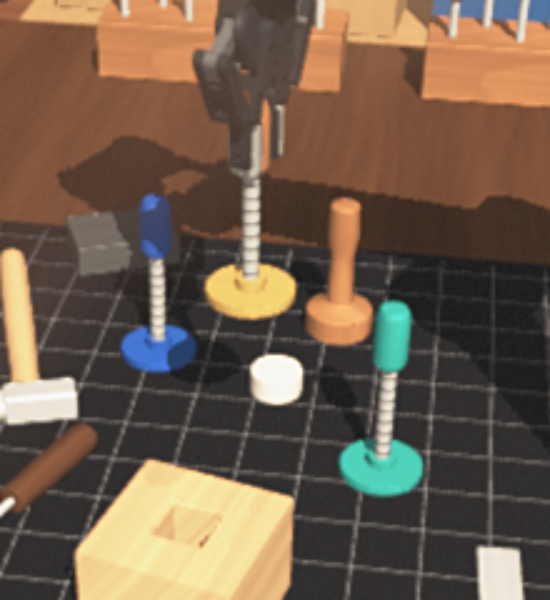

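The gauge is lifted upright, with its disc at crop (250,290) and still at the tip. Next I carry it to the round block.

```bash
python3 -m jog '{"translation":[[0,15,-8],[0,29,-16],[0,29,-16],[0,29,-16],[0,29,-16],[0,29,-16],[0,29,-16],[0,29,-16]],"dr":[[0,-0.6,0],[0,0,0],[0,0,0],[0,0,0],[0,0,0],[0,0,0],[0,0,0],[0,0,0]]}' 0; python3 g.py .4795 .2825 .26 6
```

```text
time_s: 6.0
tool_pos: [0.4986, 0.1512, 0.261]
tcp_rot: [0.123, 0.704, -0.121, 0.689]
ft_force: [2.0, -0.6, -2.1]
finger_gap: 0.291
t 6.0 pos [0.4986 0.1512 0.261 ] F [ 2.03 -0.59 -2.11] gap 0.291 q [ 0.06  0.02  1.71  0.01  1.43 -1.17]
axes x [-0.0211  0.0068 -0.9998] y [ 3.389e-01  9.408e-01 -7.000e-04]
tool shift mm [  2.3 117.1 -62.4] per row [  0.4  19.5 -10.4]
dr to upright deg [-0.   -1.27  0.04]
```

```bash
python3 -m jog '{"translation":[[0,24,-12],[0,24,-12],[0,24,-13],[0,22,-12],[0,13,-7],[0,6,-4],[0,0,0]],"dr":[[0,-0.8,0],[0,-0.5,0],[0,0,0],[0,0,0],[0,0,0],[0,0,0],[0,0,0]]}' 0; python3 g.py .4795 .2825 .26
```

```text
time_s: 6.7
tool_pos: [0.4653, 0.2906, 0.2494]
tcp_rot: [0.116, 0.704, -0.12, 0.69]
ft_force: [-0.2, 0.2, -2.3]
finger_gap: 0.287
t 6.7 pos [0.4653 0.2906 0.2494] F [-0.22  0.18 -2.3 ] gap 0.287 q [ 0.34  0.1   1.65  0.    1.41 -0.9 ]
axes x [-0.0205 -0.0022 -0.9998] y [ 0.3293  0.9442 -0.0089]
tool shift mm [-10.9  -3.1  15.8] per row [-10.9  -3.1  15.8]
dr to upright deg [-0.   -1.07  0.51]
```

```bash
python3 -m jog '{"translation":[[0,-3,15],[0,0,0],[0,0,0],[0,0,0]],"dr":[[0,-1,0.5],[0,0,0],[0,0,0],[0,0,0]]}' 0; python3 g.py .4795 .2825 .25
```

```text
time_s: 7.1
tool_pos: [0.4792, 0.2798, 0.2477]
tcp_rot: [0.118, 0.698, -0.12, 0.696]
ft_force: [-0.5, 0.4, -2.9]
finger_gap: 0.286
t 7.1 pos [0.4792 0.2798 0.2477] F [-0.51  0.41 -2.89] gap 0.286 q [ 0.31  0.1   1.65 -0.    1.39 -0.92]
axes x [-0.0019 -0.0014 -1.    ] y [ 0.332   0.9433 -0.0019]
tool shift mm [-2.3  2.7 -0.7] per row [-2.3  2.7 -0.7]
dr to upright deg [-0.   -0.08  0.11]
```

```bash
python3 -m jog '{"translation":[[10,2,0],[15,0,0],[8,0,0],[0,0,0],[0,0,0]],"dr":[[0,0,0],[0,0,0],[0,0,0],[0,0,0],[0,0,0]]}' 0; python3 g.py .4795 .2825 .21
cat > look.py <<'E'
from h import *
import sys
n=sys.argv[1];d=cam('side');t=cam('top');W=cloud(d)
P=W[230:460,240:420].reshape(-1,3);P=P[(abs(P[:,0]-.48)<.08)&(abs(P[:,1]-.282)<.08)]
im=d['image']; hsv=cv2.cvtColor(im,cv2.COLOR_BGR2HSV)
u,v=proj(d,[.4795,.2825,.09]);u=int(u);v=int(v)
a=cv2.resize(im[v-130:v+90,u-75:u+75],None,fx=2.6,fy=2.6)
u,v=proj(t,[.4795,.2825,.09]);u=int(u);v=int(v)
b=cv2.resize(t['image'][v-110:v+110,max(u-75,0):max(u-75,0)+150],None,fx=2.6,fy=2.6)
cv2.imwrite('pics/'+n,np.hstack([a,b]))
s=robot.get_state()['tool_pos'][2]
for z in np.arange(.082,.2,.006):
    Q=P[(abs(P[:,2]-z)<.003)&(np.hypot(P[:,0]-.48,P[:,1]-.282)<.045)]
    if len(Q)>3: print(round(z,3),len(Q),Q.mean(0).round(4),Q[:,0].min().round(4),Q[:,0].max().round(4),Q[:,1].max().round(4))
E
python3 look.py l1.png
```

```text
time_s: 7.6
tool_pos: [0.4793, 0.2809, 0.2105]
tcp_rot: [0.119, 0.698, -0.12, 0.696]
ft_force: [0.3, 0.3, -1.9]
finger_gap: 0.287
t 7.6 pos [0.4793 0.2809 0.2105] F [ 0.3   0.3  -1.87] gap 0.287 q [ 0.31  0.14  1.68 -0.    1.32 -0.92]
axes x [-0.0041 -0.002  -1.    ] y [ 0.3332  0.9428 -0.0033]
tool shift mm [ 0.5  1.5 -0.4] per row [ 0.5  1.5 -0.4]
dr to upright deg [-0.   -0.19  0.19]
0.082 1041 [0.4781 0.2994 0.0802] 0.4351 0.5248 0.3269
0.094 48 [0.4771 0.3038 0.0958] 0.4485 0.5113 0.3115
0.1 939 [0.481  0.2855 0.1017] 0.4485 0.5135 0.3127
0.106 394 [0.4791 0.2814 0.104 ] 0.4491 0.5119 0.3129
0.112 104 [0.4811 0.2823 0.111 ] 0.4712 0.4917 0.2907
0.118 29 [0.4808 0.2833 0.1182] 0.4755 0.4862 0.2853
0.124 27 [0.4808 0.283  0.1241] 0.4757 0.4865 0.2857
0.13 26 [0.4809 0.2831 0.1295] 0.4758 0.4867 0.2857
0.136 29 [0.4812 0.2836 0.1359] 0.475 0.4867 0.2859
0.142 28 [0.4808 0.2836 0.1416] 0.476 0.4868 0.2858
0.148 33 [0.4811 0.2832 0.1474] 0.4752 0.4871 0.2866
0.154 31 [0.4809 0.2835 0.1541] 0.4754 0.4872 0.2855
0.16 31 [0.4803 0.2837 0.1598] 0.4753 0.4872 0.2867
0.166 36 [0.4814 0.2837 0.166 ] 0.4757 0.4875 0.2859
0.172 25 [0.4802 0.2841 0.1723] 0.4757 0.4858 0.2863
0.178 29 [0.4809 0.2842 0.1779] 0.4759 0.4863 0.2864
0.184 17 [0.4813 0.2845 0.1823] 0.4761 0.4863 0.2867
```

View pics/l1.png

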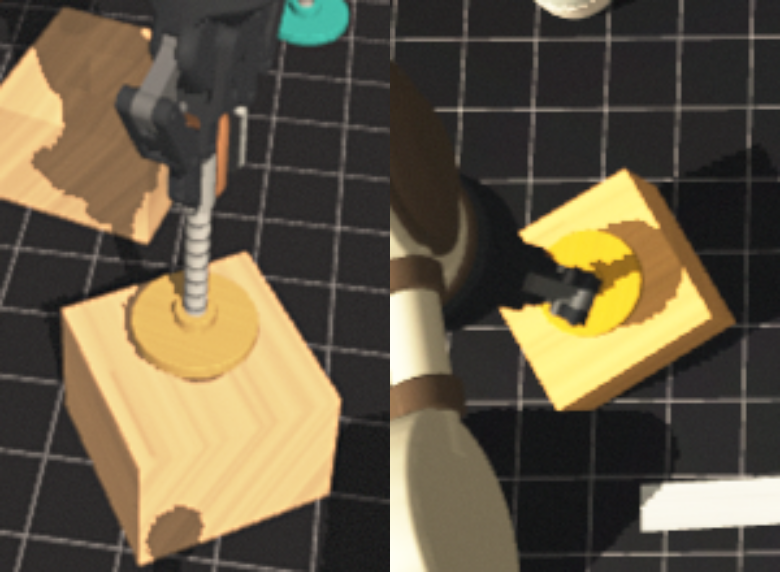

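```bash
python3 -m jog '{"translation":[[0,2,1],[0,0,0],[10,0,0],[8,0,0],[0,0,0]],"dr":[[0,-0.2,0.2],[0,0,0],[0,0,0],[0,0,0],[0,0,0]]}' 0; python3 g.py .479 .283 .195;  python3 -m jog '{"translation":[[8,0,0],[8,0,0],[8,0,0],[0,0,0]],"dr":[[0,0,0],[0,0,0],[0,0,0],[0,0,0]]}' 0; python3 g.py .479 .283 .16
```

```text
time_s: 8.2
tool_pos: [0.4829, 0.2833, 0.1938]
tcp_rot: [0.121, 0.695, -0.118, 0.699]
ft_force: [0.6, 0.7, -2.7]
finger_gap: 0.29
t 8.2 pos [0.4829 0.2833 0.1938] F [ 0.57  0.71 -2.73] gap 0.29 q [ 0.31  0.16  1.7   0.    1.28 -0.92]
axes x [ 0.0062  0.0021 -1.    ] y [0.333  0.9429 0.004 ]
tool shift mm [-1.2 -1.6 -3.5] per row [-1.2 -1.6 -3.5]
dr to upright deg [-0.    0.3  -0.23]
time_s: 8.6
tool_pos: [0.4832, 0.2832, 0.1686]
tcp_rot: [0.12, 0.695, -0.118, 0.699]
ft_force: [-0.2, 1.2, -3.0]
finger_gap: 0.287
t 8.6 pos [0.4832 0.2832 0.1686] F [-0.2   1.19 -3.03] gap 0.287 q [ 0.31  0.18  1.72 -0.    1.23 -0.92]
axes x [ 0.0064  0.0018 -1.    ] y [0.3329 0.9429 0.0038]
tool shift mm [ 8.6 -1.6 -3.9] per row [ 8.6 -1.6 -3.9]
dr to upright deg [-0.    0.31 -0.22]
```

```bash
python3 look.py l2.png
```

```text
0.082 956 [0.472  0.2932 0.0805] 0.4352 0.5247 0.3268
0.088 1231 [0.4854 0.2862 0.0882] 0.4531 0.5184 0.3155
0.094 106 [0.4851 0.2865 0.0948] 0.4636 0.5129 0.3078
0.1 44 [0.4851 0.2859 0.0987] 0.4759 0.4946 0.293
0.106 29 [0.4858 0.2858 0.1059] 0.4802 0.4911 0.2877
0.112 29 [0.4853 0.2861 0.1123] 0.4804 0.4912 0.2889
0.118 28 [0.4852 0.286  0.1183] 0.4804 0.4912 0.2887
0.124 30 [0.4856 0.2856 0.1241] 0.4795 0.4916 0.2888
0.13 24 [0.4843 0.286  0.1301] 0.4797 0.49 0.2891
0.136 28 [0.4848 0.2866 0.1359] 0.4797 0.4899 0.2892
0.142 9 [0.4863 0.2873 0.1401] 0.482 0.49 0.2893
0.16 37 [0.4763 0.2895 0.1606] 0.4673 0.4935 0.3052
0.166 78 [0.478  0.293  0.1663] 0.4653 0.4955 0.3101
0.172 92 [0.4805 0.2957 0.172 ] 0.4655 0.4968 0.3099
0.178 90 [0.4812 0.2966 0.1779] 0.4658 0.4966 0.3103
0.184 88 [0.4791 0.2951 0.1839] 0.4652 0.4967 0.3124
0.19 67 [0.4742 0.2884 0.1901] 0.4652 0.4849 0.3113
0.196 48 [0.4714 0.2804 0.1957] 0.4632 0.4821 0.3094
```

View pics/l2.png

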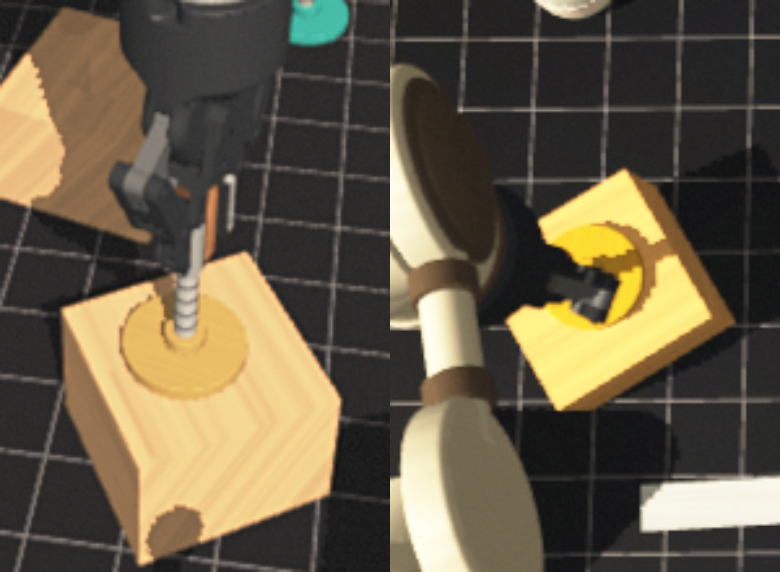

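The disc lies on the block at about (185,345) in the left crop, and the rod slides through it into the pocket. I'll centre it slightly and keep lowering, watching the force.

```bash
python3 -m jog '{"translation":[[0,-1,-4],[5,0,0],[5,0,0],[0,0,0]],"dr":[[0,0.3,-0.2],[0,0,0],[0,0,0],[0,0,0]]}' 0; python3 g.py .479 .282 .16;python3 -m jog '{"translation":[[4,0,0],[0,0,0]],"dr":[[0,0,0],[0,0,0]]}' 0;python3 g.py .479 .282 .16
```

```text
time_s: 9.1
tool_pos: [0.4786, 0.2837, 0.1591]
tcp_rot: [0.119, 0.697, -0.119, 0.697]
ft_force: [-0.0, -0.5, -1.8]
finger_gap: 0.287
t 9.1 pos [0.4786 0.2837 0.1591] F [-0.03 -0.48 -1.78] gap 0.287 q [ 0.32  0.19  1.73 -0.    1.22 -0.91]
axes x [-1.e-04 -1.e-04 -1.e+00] y [ 3.326e-01  9.431e-01 -1.000e-04]
tool shift mm [-0.9 -1.5  0.9] per row [-0.9 -1.5  0.9]
dr to upright deg [-0.   -0.    0.01]
time_s: 9.3
tool_pos: [0.4789, 0.2837, 0.1549]
tcp_rot: [0.119, 0.697, -0.119, 0.697]
ft_force: [0.1, 0.1, -2.1]
finger_gap: 0.288
t 9.3 pos [0.4789 0.2837 0.1549] F [ 0.11  0.09 -2.12] gap 0.288 q [ 0.32  0.19  1.74 -0.    1.21 -0.91]
axes x [ 7.e-04  0.e+00 -1.e+00] y [3.326e-01 9.431e-01 3.000e-04]
tool shift mm [-5.1 -1.6  0.6] per row [-5.1 -1.6  0.6]
dr to upright deg [-0.    0.04 -0.02]
```

```bash
python3 -m jog '{"translation":[[4,0,0],[0,0,0]],"dr":[[0,0,0],[0,0,0]]}' 0;python3 -m jog '{"translation":[[4,0,0],[0,0,0]],"dr":[[0,0,0],[0,0,0]]}' 0;python3 -m jog '{"translation":[[3,0,0],[0,0,0]],"dr":[[0,0,0],[0,0,0]]}' 0
```

```text
time_s: 9.5
tool_pos: [0.4793, 0.2838, 0.1508]
tcp_rot: [0.12, 0.696, -0.119, 0.697]
ft_force: [1.0, -0.7, -3.0]
finger_gap: 0.292
time_s: 9.7
tool_pos: [0.4796, 0.2838, 0.1466]
tcp_rot: [0.12, 0.696, -0.119, 0.698]
ft_force: [0.9, 0.1, -2.9]
finger_gap: 0.289
time_s: 9.9
tool_pos: [0.4797, 0.2838, 0.1434]
tcp_rot: [0.12, 0.696, -0.119, 0.698]
ft_force: [0.6, 0.0, -2.2]
finger_gap: 0.286
```

```bash
python3 -m jog '{"translation":[[2.5,0,0],[0,0,0]],"dr":[[0,0.2,0],[0,0,0]]}' 0;python3 -m jog '{"translation":[[2,0,0],[0,0,0]],"dr":[[0,0,0],[0,0,0]]}' 0;python3 -m jog '{"translation":[[2,0,0],[0,0,0]],"dr":[[0,0,0],[0,0,0]]}' 0
```

```text
time_s: 10.1
tool_pos: [0.4799, 0.2837, 0.1408]
tcp_rot: [0.12, 0.697, -0.119, 0.697]
ft_force: [-0.3, 0.8, -3.2]
finger_gap: 0.287
time_s: 10.3
tool_pos: [0.4799, 0.2837, 0.1387]
tcp_rot: [0.12, 0.697, -0.119, 0.697]
ft_force: [0.6, -0.5, -2.1]
finger_gap: 0.285
time_s: 10.5
tool_pos: [0.4803, 0.2839, 0.1382]
tcp_rot: [0.12, 0.697, -0.119, 0.697]
ft_force: [-0.9, -0.7, -1.0]
finger_gap: 0.287
```

```bash
python3 -m jog '{"translation":[[2,0,0],[0,0,0]],"dr":[[0,0,0],[0,0,0]]}' 0;python3 -m jog '{"translation":[[3,0,0],[3,0,0]],"dr":[[0,0,0],[0,0,0]]}' 0;python3 g.py .48 .282 .138; python3 look.py l3.png
```

```text
time_s: 10.7
tool_pos: [0.481, 0.284, 0.1382]
tcp_rot: [0.12, 0.697, -0.118, 0.697]
ft_force: [0.3, -0.9, -3.1]
finger_gap: 0.289
time_s: 10.9
tool_pos: [0.483, 0.2842, 0.1378]
tcp_rot: [0.12, 0.695, -0.118, 0.699]
ft_force: [-9.1, -3.3, 23.1]
finger_gap: 0.289
t 10.9 pos [0.483  0.2842 0.1378] F [-9.13 -3.33 23.11] gap 0.289 q [ 0.32  0.22  1.74 -0.    1.17 -0.92]
axes x [ 0.0055  0.0011 -1.    ] y [0.3313 0.9435 0.0028]
tool shift mm [-0.2 -3.1 -2.1] per row [-0.2 -3.1 -2.1]
dr to upright deg [-0.    0.28 -0.16]
0.082 905 [0.4738 0.2939 0.0805] 0.4351 0.5249 0.3265
0.088 1172 [0.4831 0.289  0.088 ] 0.4517 0.5168 0.317
0.094 110 [0.4845 0.2866 0.0949] 0.4581 0.5097 0.2939
0.1 39 [0.4831 0.2876 0.0992] 0.4744 0.4935 0.2938
0.106 26 [0.484  0.2877 0.106 ] 0.4787 0.4894 0.2905
0.13 35 [0.4753 0.2902 0.1304] 0.4654 0.4943 0.307
0.136 72 [0.4791 0.2956 0.1362] 0.4654 0.4962 0.3101
0.142 82 [0.4794 0.2962 0.1418] 0.4656 0.4963 0.3127
0.148 86 [0.4807 0.2974 0.1477] 0.4658 0.4963 0.3115
0.154 75 [0.4776 0.2947 0.1534] 0.465 0.496 0.3119
0.16 53 [0.4734 0.2878 0.1596] 0.465 0.4841 0.3122
0.166 47 [0.4711 0.2817 0.1654] 0.462 0.4784 0.3107
0.172 75 [0.4749 0.2898 0.1723] 0.4573 0.4925 0.3266
0.178 106 [0.4746 0.2932 0.1782] 0.4555 0.5016 0.3264
0.184 48 [0.4736 0.294  0.1836] 0.4557 0.4844 0.3264
0.19 72 [0.4731 0.2905 0.1904] 0.4547 0.4906 0.3254
0.196 169 [0.4764 0.2948 0.1961] 0.4551 0.4939 0.3262
```

```bash
python3 -m jog '{"translation":[[0,0,-2],[0,0,0],[1,0,0]],"dr":[[0,0.3,-0.15],[0,0,0],[0,0,0]]}' 0;python3 g.py .48 .284 .138
```

```text
time_s: 11.3
tool_pos: [0.4816, 0.2852, 0.138]
tcp_rot: [0.119, 0.697, -0.118, 0.698]
ft_force: [-2.8, -1.5, 12.2]
finger_gap: 0.288
t 11.3 pos [0.4816 0.2852 0.138 ] F [-2.81 -1.53 12.23] gap 0.288 q [ 0.32  0.22  1.74  0.    1.18 -0.91]
axes x [ 1.5e-03  9.0e-04 -1.0e+00] y [0.331  0.9436 0.0013]
tool shift mm [-0.  -1.7 -1.1] per row [-0.  -1.7 -1.1]
dr to upright deg [-0.    0.06 -0.08]
```

Bottomed, upright and under light load. I'll relax and release.

```bash
python3 -m jog '{"translation":[[0,0,0],[0,0,0]],"dr":[[0,0,0],[0,0,0]]}' 0; python3 -m jog '{"translation":[[0,0,0],[0,0,0],[0,0,0],[0,0,0],[0,0,0],[0,0,0]],"dr":[[0,0,0],[0,0,0],[0,0,0],[0,0,0],[0,0,0],[0,0,0]]}' 1;python3 -m jog '{"translation":[[-10,0,0],[-20,0,0],[-25,0,0],[-30,0,0],[-30,0,0],[-30,0,0],[0,0,0]],"dr":[[0,0,0],[0,0,0],[0,0,0],[0,0,0],[0,0,0],[0,0,0],[0,0,0]]}' 1; python3 g.py .48 .284 .25; python3 look.py l4.png
```

```text
time_s: 11.5
tool_pos: [0.4815, 0.2852, 0.1381]
tcp_rot: [0.119, 0.697, -0.118, 0.697]
ft_force: [-2.3, -1.2, 3.3]
finger_gap: 0.288
time_s: 12.1
tool_pos: [0.4813, 0.2852, 0.1361]
tcp_rot: [0.119, 0.697, -0.118, 0.697]
ft_force: [-0.1, 0.6, -0.2]
finger_gap: 0.998
time_s: 12.8
tool_pos: [0.4808, 0.285, 0.2905]
tcp_rot: [0.119, 0.697, -0.118, 0.698]
ft_force: [-0.0, 0.5, 0.0]
finger_gap: 1.001
t 12.8 pos [0.4808 0.285  0.2905] F [-0.02  0.48  0.  ] gap 1.001 q [ 0.32  0.09  1.58  0.    1.47 -0.91]
axes x [ 0.0015  0.0013 -1.    ] y [0.3312 0.9436 0.0017]
tool shift mm [40.5 -1.3 -0.5] per row [40.5 -1.3 -0.5]
dr to upright deg [-0.    0.06 -0.1 ]
0.082 928 [0.4739 0.293  0.0805] 0.4351 0.5248 0.3267
0.088 1218 [0.4832 0.2882 0.0882] 0.4512 0.5162 0.3162
0.094 106 [0.4825 0.2881 0.0949] 0.4523 0.5034 0.3021
0.1 49 [0.4834 0.2864 0.0993] 0.4744 0.4938 0.2941
0.106 23 [0.4834 0.2872 0.1059] 0.4786 0.4896 0.2898
0.112 30 [0.4833 0.2873 0.1123] 0.4777 0.4899 0.2896
0.118 8 [0.4826 0.288  0.1168] 0.479 0.4867 0.2902
0.124 11 [0.4826 0.2925 0.1245] 0.476 0.4887 0.2947
0.13 53 [0.4829 0.2923 0.1301] 0.4714 0.4967 0.297
0.136 60 [0.4834 0.2927 0.1357] 0.4715 0.4951 0.2964
0.142 60 [0.482  0.2925 0.1419] 0.4709 0.4949 0.2968
0.148 70 [0.4829 0.2928 0.148 ] 0.4707 0.4952 0.2974
0.154 65 [0.4824 0.2925 0.1542] 0.4708 0.4951 0.2962
0.16 62 [0.4818 0.2919 0.1597] 0.4712 0.4952 0.297
0.166 101 [0.4833 0.2912 0.1663] 0.4712 0.4961 0.2974
0.172 187 [0.4835 0.2845 0.1718] 0.4729 0.4947 0.2949
```

View pics/l4.png

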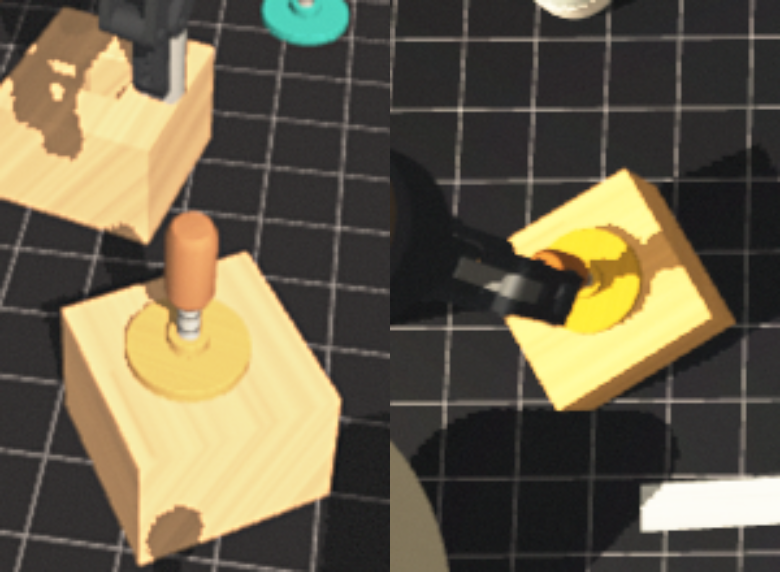

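Run:
```python
from h import *
c=np.load('c1.npz')
for k in 'ts':
    P=c[k].reshape(-1,3);Q=P[(np.hypot(P[:,0]-.4795,P[:,1]-.2825)<.015)&(P[:,2]<.07)];print(k,len(Q),np.percentile(Q[:,2],[5,15,30,50]).round(4))
d=cam('side');W=cloud(d).reshape(-1,3);r=np.hypot(W[:,0]-.483,W[:,1]-.2835)
def pl(Q): A=np.c_[Q[:,:2]-[.483,.2835],np.ones(len(Q))];return np.linalg.lstsq(A,Q[:,2],rcond=None)[0].round(4)
D=W[(r<.03)&(r>.013)&(abs(W[:,2]-.088)<.004)];print('disc',pl(D),'block',pl(W[(r>.036)&(r<.055)&(abs(W[:,2]-.08)<.004)]))
T=W[(r<.014)&(W[:,2]>.14)];print('grip top z',np.percentile(T[:,2],[95,99,100]))
```

```text
t 115 [0.0191 0.0202 0.0214 0.0223]Traceback (most recent call last):
  File "<stdin>", line 4, in <module>
    return _quantile_unchecked(
        a, q, axis, out, overwrite_input, method, keepdims, weights)
    return _ureduce(a,
                    func=_quantile_ureduce_func,
    ...<5 lines>...
                    overwrite_input=overwrite_input,
                    method=method)
    r = func(a, **kwargs)
    result = _quantile(arr,
                       quantiles=q,
    ...<2 lines>...
                       out=out,
                       weights=wgt)
    slices_having_nans = np.isnan(arr[-1, ...])
                                  ~~~^^^^^^^^^
IndexError: index -1 is out of bounds for axis 0 with size 0
```

Camera depth puts the pocket floor at about z = 0.021–0.022, close to the tip height. Next is the flatness check.

Run:
```python
from h import *
d=cam('side');W=cloud(d).reshape(-1,3);r=np.hypot(W[:,0]-.483,W[:,1]-.2835)
def pl(Q): A=np.c_[Q[:,:2]-[.483,.2835],np.ones(len(Q))];return np.linalg.lstsq(A,Q[:,2],rcond=None)[0].round(4)
D=W[(r<.03)&(r>.013)&(abs(W[:,2]-.088)<.004)];print('disc',pl(D),'block',pl(W[(r>.036)&(r<.055)&(abs(W[:,2]-.08)<.004)]))
T=W[(r<.014)&(W[:,2]>.14)];print('grip top z',np.percentile(T[:,2],[90,99,100]))
```

```text
disc [ 0.005  -0.004   0.0883] block [-0.0007 -0.0009  0.0798]
grip top z [0.17247755 0.17356917 0.17428877]
```

```bash
python3 -c "
from rig import robot
print(robot.get_state()['time_s'],robot.job_done())"
```

```text
the job is handed in; nothing more can be done
12.95 None
```

The brass-disc gauge is standing in the round pocket, bottomed and released. I handed the job in at 12.95 s of the 45 s allowed.

- **Bottomed:** I lowered the gauge upright and pressed until the force rose to about 23 N, well under the limits. I then eased off, let go and backed straight up.
- **Depth:** The tip is at about z = 0.021 to 0.022 from the grip and tool heights, against a pocket floor at about z = 0.022 in the first top image. That makes the pocket roughly 58 to 59 mm deep.
- **Disc:** It lies within about 0.4° of level. Its top is 8.5 mm above the block against 8 mm nominal, which is within the camera's accuracy.
- **Clear of the gauge:** After release the wrist force is about zero, and the fingers are about 10 cm above the grip.

No check failed. One pocket-floor measurement, from the side camera, had no readings to use, so the floor height rests on the top camera alone.

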